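Wind the filler timer

TASK

The filler paste has just been mixed, so start its clock: wind the blue bench timer clockwise by its square key until the red pointer stands in the green band on the dial. Wind it as you would a clock, in two or more part-turns, letting go of the key about half-way to the band, and let go again at the end; leave the yellow timer unwound.

Things in the scene. Friction and masses are not known exactly. Their poses are not given: they have to be found in the camera images.
- blue_key (a joint): Winding angle of the blue timer's key, rad: 0 = unwound, pointer at the front of the dial; grows clockwise seen from above; stops at 0 and 3.3. Starts at 0 to 0.3. The green band, at the back left of the dial, spans 2.14 to 2.66 (middle 2.40). A spring pulls back (0.012 N m per rad), but 0.06 N m of clutch friction holds the key wherever it is let go.
- blue_key_grip (a point): On the axis of the blue timer's key, 29 mm above the dial, 68 mm above the bench. Key: upright black square block 34 x 34 mm, from 6 to 46 mm above the dial; grip it across either pair of flats. The point turns with the key: z up, x along its red pointer (under 4 mm high, flat over the dial; a white line on the key's top points the same way); x and y square to the flats.
- yellow_key (a joint): Winding angle in rad of the yellow timer's key; 0 (unwound) at the start and to stay so. The two timers differ only in the colour of the case: round, 102 mm across (flange 120 mm), 39 mm high, white dial on top, key in the middle on a vertical axis, screwed to the bench.
- yellow_key_grip (a point): The same point on the yellow timer's key, which is to be left alone.
Things that resemble listed ones, but are neither listed nor needed, are in the scene too. What is shaped like the part that bears blue_key but purple is not meant.

How it is judged:
By the outcome, as a careful person would: the job done as asked, in the order asked, and still so for the second after the job is handed in, with the robot touching nothing.
It also fails if it takes over 48 s, if anything falls off the work surface, if the arm or the gripper's body presses on something with over 40 N, if the wrist force passes 120 N, or if a joint passes its speed limit or range.

ROBOT

A 7-joint arm with a two-finger parallel gripper is mounted at the origin on a cart in front of the work surface, level with it; the furniture and walls round the work are solid. World frame = base frame: x ahead of the robot, y to its left, z up, the work surface at z = 0. Lengths are in m, angles in rad, forces in N, time in s.
With the tool pointing down it reaches from about 0.4 to 0.85 m from the base axis. Payload 4.5 kg.
Tool frame: the origin (TCP) lies midway between the tips of the shut fingers; the grasp point (between the pads) lies 19 mm behind it; z points along the fingers, y is the line along which they close (so a half turn about z gives the same grasp; the last joint's range is limited). The gripper opens to 88 mm and grips with 3 to 60 N. Pads are 18 mm wide; open, the fingers measure 123 mm over their backs; the gripper's body (75 mm by 187 mm) begins 45 mm behind the grasp point.
Start: joints at [1.231, 0.689, -0.195, 1.565, 0.157, 0.902, -0.215], TCP at [0.228, -0.582, 0.239] pointing down, gripper open.
Joint ranges: [-3.01, 3.01], [-0.46, 2.08], [-1.47, 1.51], [0.13, 2.56], [-1, 4.14], [0.04, 2.09], [-2.66, 2.66]. Speed limits (rad/s): [2.57, 2.57, 3.14, 3.14, 3.14, 3.14, 3.14].

INTERFACE

Orientations are given as a unit quaternion [x, y, z, w].
In Python, from plant import r gives the robot as it stands.
- The arm moves only by the tool carry_out, never from a script. Its argument "plan" is a list of rows, each an object with "rot": the turn, a rotation vector about the tool's x, y, z in rad, a list of three; "xyz": the shift along the tool's x, y, z in m, a list of three; "grip": the closure in counts, from 0 (fully open) to 255 (shut). In form: [{"rot": [wx, wy, wz], "xyz": [dx, dy, dz], "grip": grip}, ...]. A call has 1 to 8 rows; each row is the pose to reach, as a shift and turn from the pose commanded when the call began, along the tool's axes at that moment; what a row does not reach only later rows make up. A row lasts 1/12 s, in which the tool goes at most 41.7 mm and 7.16 degrees, less where a joint would pass 70% of its speed; a pose out of reach is approached as far as the arm can. A call with a gripper value outside its range is refused whole. The fingers move at their own pace and stop on an object; "squeeze" is the grip in N (left out, the last holds). Time passes only in rows, so rows that repeat a pose let the fingers close. It gives the time, the measured TCP pose, the force, the opening and the grip force at its end, in the units of the state.
- r.get_state(): the state, without advancing time (a new reading comes with each control period).
- r.snapshot(name): name is "side" or "top" or "wrist"; returns the picture (400x640x3 uint8, red, green, blue); there is no depth.
- r.camera_params(name): a dict with "fx", "fy", "cx", "cy" (pixels), "distortion" ([k1, k2, p1, p2, k3] as OpenCV has them; the pictures are not rectified), "position" and "attitude" of the camera in the world; the wrist camera has in their place "hand_eye" (4x4, takes a point from camera to tool coordinates, whose origin is the TCP and whose axes are the flange's). Camera axes: x right, y down, z forward; pixel columns grow to the right and rows downward; lengths in m; the calibration is good to about 2 mm. A picture is of the moment at which its call begins: read the wrist's pose just before it. camera_params takes no time and is no camera call.
- r.finish_job(): hands the job in; it is judged then, once.
The state is a dict: "clock": time; "q": joint angles; "qd": joint speeds; "joint_torque": joint torques, N m; "tool_pos": TCP position; "eef_rot": TCP orientation; "contact_force": force on the tool from outside, world axes, zero at the start; "moment": the same for the moment, N m; "opening": opening from 0.0 (shut) to 1.0 (fully open); "finger_force": force on a finger pad.
Only numpy, scipy, OpenCV 4.12 (cv2) and the standard library are available. Lean on these libraries where they do the work, as an engineer would, in place of code of your own. Each camera call takes 0.05 s, during which the arm holds its last target. There are 200 camera calls.

## Working session

There is one attempt and no reset: what is moved stays moved. The work goes in short steps, Python scripts to look and compute and a tool call to move; the robot and the scene stay as the last step left them, time stands still between calls to the robot, and variables do not carry over. Pictures are saved under pics/ and viewed, at most 10 in all, crops included, and the job is handed in when it is done.

Besides the shell and the picture viewer there is one more tool, called as a command line: name --argument value ..., lists and objects as JSON in quotes. carry_out: Moves the arm, as the interface text tells. Its arguments: {"type":"object","properties":{"plan":{"type":"array"},"squeeze":{"type":"number"}},"required":["plan"]}

```bash
ls; mkdir -p pics; python3 - <<'E'
from plant import r
import cv2,numpy as np
s=r.get_state();print(s)
a=r.snapshot("top");b=r.snapshot("side")
cv2.imwrite("pics/top0.png",a[:,:,::-1]);cv2.imwrite("pics/side0.png",b[:,:,::-1])
for n in("top","side","wrist"):print(r.camera_params(n))
E
```

```text
pics
{'clock': 0.0, 'q': array([ 1.23072827,  0.68999149, -0.19449433,  1.56631993,  0.15730109,
        0.90250899, -0.21510922]), 'qd': array([ 0.00034535, -0.00016754,  0.00201722, -0.00010981,  0.00013816,
        0.00128096, -0.00013801]), 'joint_torque': array([-8.40785719e-05, -5.27556789e+01, -1.26642399e+00, -1.53423339e+01,
       -5.25781210e-02,  6.75153569e-03,  1.88327135e-04]), 'tool_pos': array([ 0.22797659, -0.58126607,  0.23791128]), 'eef_rot': array([ 9.82572876e-01,  1.85875496e-01, -2.42122841e-04, -8.86173286e-04]), 'contact_force': array([-1.01933478, -0.58168486,  0.25568315]), 'moment': array([-0.021803  , -0.06802967,  0.01871243]), 'finger_force': 0.0, 'opening': 1.0009256783750946}
{'fx': 495.8350477631885, 'fy': 495.8350477631885, 'cx': 312.7030262053269, 'cy': 200.78817725281075, 'distortion': array([-0.01670061,  0.        ,  0.        ,  0.        ,  0.        ]), 'position': array([0.2167922 , 0.2717156 , 1.44283835]), 'attitude': array([ 0.70747782, -0.70017683,  0.06866003, -0.06718137])}
{'fx': 375.31253891333284, 'fy': 375.31253891333284, 'cx': 323.43666176630677, 'cy': 198.59584632102298, 'distortion': array([0.02024688, 0.        , 0.        , 0.        , 0.        ]), 'position': array([0.26321791, 1.11271572, 0.65065714]), 'attitude': array([-0.13239986,  0.86962029, -0.47133722,  0.06381261])}
{'fx': 288.0051456713149, 'fy': 288.0051456713149, 'cx': 319.9479058020948, 'cy': 202.95272776017265, 'distortion': array([-0.02749016,  0.        ,  0.        ,  0.        ,  0.        ]), 'hand_eye': array([[ 2.34386876e-04, -9.45762186e-01, -3.24859713e-01,
         8.25436769e-02],
       [ 9.99999932e-01,  1.28930056e-04,  3.46148459e-04,
        -9.73135743e-04],
       [-2.85489942e-04, -3.24859772e-01,  9.45762151e-01,
        -1.45167987e-01],
       [ 0.00000000e+00,  0.00000000e+00,  0.00000000e+00,
         1.00000000e+00]])}
```

View pics/top0.png

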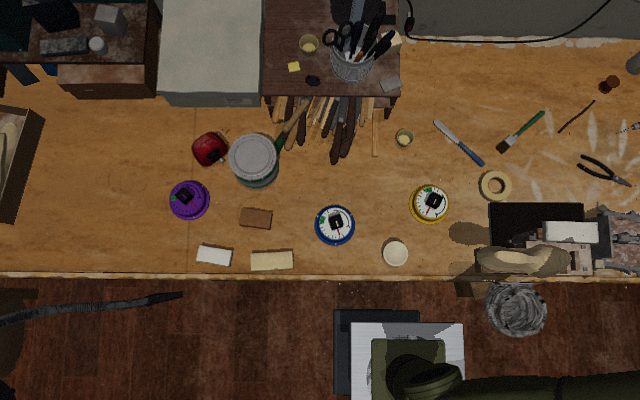

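View pics/side0.png

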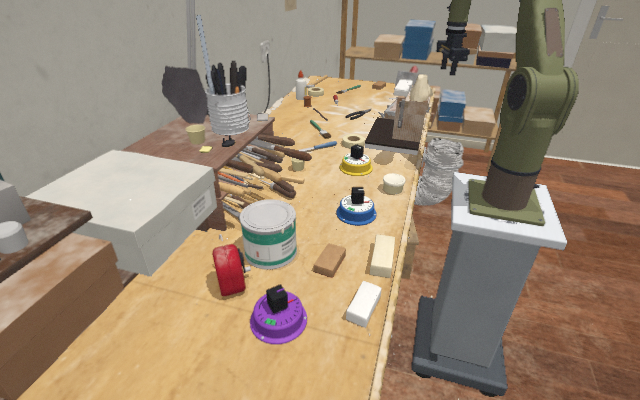

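The top view shows a blue-rimmed timer at (335,224), yellow at (430,202) and purple at (189,199); the purple one is the lookalike. In the side view blue is at (357,208). I choose the blue one at (335,224) and check it in a crop.

```bash
cat > h.py <<'E'
from plant import r
import cv2,numpy as np
from scipy.spatial.transform import Rotation as R
def cam(n,s=None):
    p=r.camera_params(n);K=np.array([[p['fx'],0,p['cx']],[0,p['fy'],p['cy']],[0,0,1]])
    if n=='wrist':
        T=np.eye(4);T[:3,:3]=R.from_quat(s['eef_rot']).as_matrix();T[:3,3]=s['tool_pos'];T=T@p['hand_eye'];return K,p['distortion'],T[:3,:3],T[:3,3]
    return K,p['distortion'],R.from_quat(p['attitude']).as_matrix(),p['position']
def ray(uv,z,c):
    K,d,Rm,t=c
    u=cv2.undistortPoints(np.array(uv,float).reshape(-1,1,2),K,d).reshape(-1,2)
    v=np.c_[u,np.ones(len(u))]@Rm.T
    return t+v*((z-t[2])/v[:,2])[:,None]
def blue(im):
    hsv=cv2.cvtColor(im,cv2.COLOR_RGB2HSV)
    m=cv2.inRange(hsv,(100,120,40),(122,255,255))
    cs,_=cv2.findContours(m,cv2.RETR_EXTERNAL,cv2.CHAIN_APPROX_NONE)
    return max(cs,key=cv2.contourArea)[:,0,:]
E
python3 - <<'E'
from h import *
a=cv2.imread("pics/top0.png")[:,:,::-1].copy()
hsv=cv2.cvtColor(a,cv2.COLOR_RGB2HSV)
sub=np.zeros_like(a);sub[195:255,305:365]=a[195:255,305:365]
c=blue(sub);c=c.astype(float)
e=cv2.fitEllipse(c.astype(np.float32));print(e,len(c))
C=cam("top")
print(ray([e[0]],0.008,C),ray([e[0]],0.0,C))
P=ray(c,0.005,C)[:,:2];print(cv2.minEnclosingCircle(P.astype(np.float32)))
cv2.imwrite("pics/crop1.png",cv2.resize(a[190:260,300:370,::-1],(560,560),interpolation=cv2.INTER_CUBIC))
s=r.get_state();print(R.from_quat(s['eef_rot']).as_matrix())
E
```

```text
((334.63934326171875, 224.43594360351562), (36.60749435424805, 37.1671028137207), 86.7118911743164) 210
[[0.42663161 0.20532635 0.008     ]] [[0.42780158 0.20495619 0.        ]]
((0.42614221572875977, 0.2059687376022339), 0.05882037803530693)
[[ 9.30931453e-01  3.65193336e-01 -6.75437844e-04]
 [ 3.65193941e-01 -9.30930418e-01  1.39355950e-03]
 [-1.19866994e-04 -1.54397417e-03 -9.99998801e-01]]
```

View pics/crop1.png

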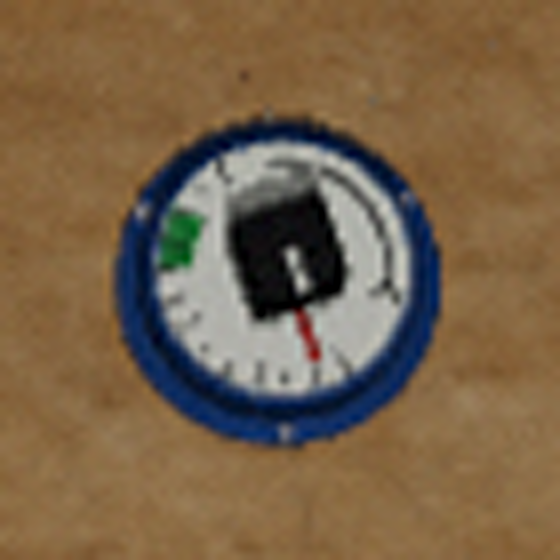

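The crop confirms a blue case, white dial, black key at about (285,245), red pointer toward (315,355) and green band at (180,240). This is the wanted timer, at about x 0.427, y 0.206. Now I lift and traverse.

carry_out --plan '[{"rot": [0, 0, 0], "xyz": [0, 0, -0.04], "grip": 0}, {"rot": [0, 0, 0], "xyz": [0, 0, -0.08], "grip": 0}, {"rot": [0, 0, 0], "xyz": [0, 0, -0.12], "grip": 0}, {"rot": [0, 0, 0], "xyz": [0, 0, -0.16], "grip": 0}, {"rot": [0, 0, 0], "xyz": [0.374, -0.264, -0.16], "grip": 0}, {"rot": [0, 0, 0], "xyz": [0.374, -0.264, -0.16], "grip": 0}, {"rot": [0, 0, 0], "xyz": [0.374, -0.264, -0.16], "grip": 0}, {"rot": [0, 0, 0], "xyz": [0.374, -0.264, -0.16], "grip": 0}]'

```text
clock: 0.77
tool_pos: [0.3203, -0.4409, 0.3986]
eef_rot: [0.983, 0.185, -0.0, -0.0]
contact_force: [1.3, 0.2, 0.7]
opening: 1.003
finger_force: 0.0
```

carry_out --plan '[{"rot": [0, 0, 0], "xyz": [0.236, -0.219, 0], "grip": 0}, {"rot": [0, 0, 0], "xyz": [0.236, -0.219, 0], "grip": 0}, {"rot": [0, 0, 0], "xyz": [0.236, -0.219, 0], "grip": 0}, {"rot": [0, 0, 0], "xyz": [0.236, -0.219, 0], "grip": 0}, {"rot": [0, 0, 0], "xyz": [0.236, -0.219, 0], "grip": 0}, {"rot": [0, 0, 0], "xyz": [0.236, -0.219, 0], "grip": 0}, {"rot": [0, 0, 0], "xyz": [0.236, -0.219, 0], "grip": 0}, {"rot": [0, 0, 0], "xyz": [0.236, -0.219, 0], "grip": 0}]'

```text
clock: 1.43
tool_pos: [0.4605, -0.1485, 0.3987]
eef_rot: [0.982, 0.188, 0.0, -0.001]
contact_force: [0.9, -0.9, 0.2]
opening: 0.997
finger_force: 0.0
```

carry_out --plan '[{"rot": [0, 0, 0], "xyz": [0.098, -0.342, 0.1], "grip": 0}, {"rot": [0, 0, 0], "xyz": [0.098, -0.342, 0.1], "grip": 0}, {"rot": [0, 0, 0], "xyz": [0.098, -0.342, 0.1], "grip": 0}, {"rot": [0, 0, 0], "xyz": [0.098, -0.342, 0.1], "grip": 0}, {"rot": [0, 0, 0], "xyz": [0.098, -0.342, 0.1], "grip": 0}, {"rot": [0, 0, 0], "xyz": [0.098, -0.342, 0.1], "grip": 0}, {"rot": [0, 0, 0], "xyz": [0.098, -0.342, 0.1], "grip": 0}, {"rot": [0, 0, 0], "xyz": [0.098, -0.342, 0.1], "grip": 0}]'

```text
clock: 2.1
tool_pos: [0.4285, 0.1684, 0.3079]
eef_rot: [0.983, 0.186, -0.0, 0.0]
contact_force: [0.8, -0.5, 0.5]
opening: 0.999
finger_force: 0.0
```

carry_out --plan '[{"rot": [0, 0, 0], "xyz": [0.0, 0, 0], "grip": 0}, {"rot": [0, 0, 0], "xyz": [0.0, 0, 0.0], "grip": 0}]'

```text
clock: 2.27
tool_pos: [0.4281, 0.1692, 0.3078]
eef_rot: [0.982, 0.189, -0.001, -0.0]
contact_force: [-0.1, -1.6, 0.5]
opening: 0.994
finger_force: 0.0
```

```bash
cat > look.py <<'E'
from h import *
import sys
def look(name,size=None):
    s=r.get_state();im=r.snapshot("wrist");cv2.imwrite(f"pics/{name}.png",im[:,:,::-1]);C=cam("wrist",s)
    hsv=cv2.cvtColor(im,cv2.COLOR_RGB2HSV)
    c=blue(im).astype(np.float32);print("blue n",len(c),"ell",cv2.fitEllipse(c))
    ctr,rad=cv2.minEnclosingCircle(ray(c,0.005,C)[:,:2].astype(np.float32));print("blue ctr",ctr,rad)
    h,w=im.shape[:2];uu,vv=np.meshgrid(np.arange(w),np.arange(h))
    X=ray(np.c_[uu.ravel(),vv.ravel()],0.040,C)[:,:2].reshape(h,w,2)-np.array(ctr)
    D=np.hypot(X[...,0],X[...,1])
    g=cv2.inRange(hsv,(45,100,40),(85,255,255))>0; g&=D<0.05
    rd=((cv2.inRange(hsv,(0,130,60),(8,255,255))|cv2.inRange(hsv,(172,130,60),(180,255,255)))>0)&(D<0.05)
    A=lambda m:np.arctan2(*X[m][:,::-1].mean(0))
    for n,m in(("green",g),("red",rd)):
        print(n,m.sum(),X[m].mean(0) if m.any() else None,"az",A(m) if m.any() else None)
    if g.any() and rd.any():
        red_az=A(rd);print("key = %.3f"%(2.4-((red_az-A(g))%(2*np.pi))))
    print("tool",s['tool_pos'],"tool x az",R.from_quat(s['eef_rot']).as_matrix()[:2,0],"q",np.round(s['q'],2),"t",s['clock'])
    print("yrel: tool yaw of x",np.arctan2(*R.from_quat(s['eef_rot']).as_matrix()[1::-1,0]))
if __name__=="__main__":look(sys.argv[1])
E
python3 look.py w1
```

```text
blue n 228 ell ((298.120361328125, 151.94493103027344), (73.80982971191406, 75.04962158203125), 150.42916870117188)
blue ctr (0.42418038845062256, 0.20529085397720337) 0.059009917080402374
green 105 [0.00944462 0.03640472] az 1.3169586375911693
red 7 [-0.02917495 -0.01037485] az -2.7999306273779547
key = 0.234
tool [0.42805988 0.16923032 0.30780411] tool x az [0.92860803 0.37105791] q [-0.19  0.4  -0.41  1.94  0.21  0.85 -1.9 ] t 2.2667
yrel: tool yaw of x 0.38014863609056265
```

View pics/w1.png

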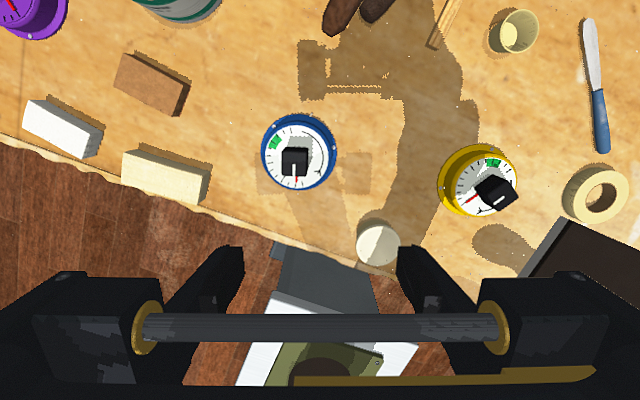

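The wrist view shows the blue timer at (298,152) with its key at (295,160), red pointer down and green band at (275,142), so the key reads about 0.23. The yellow timer is clear at (478,180). Clockwise winding lowers joint 7, so I first turn the tool about 90° counter-clockwise.

carry_out --plan '[{"rot": [0, 0, -0.12], "xyz": [0.011, -0.035, 0.0], "grip": 0}, {"rot": [0, 0, -0.24], "xyz": [0.011, -0.035, 0.03], "grip": 0}, {"rot": [0, 0, -0.36], "xyz": [0.011, -0.035, 0.06], "grip": 0}, {"rot": [0, 0, -0.48], "xyz": [0.011, -0.035, 0.09], "grip": 0}, {"rot": [0, 0, -0.6], "xyz": [0.011, -0.035, 0.1], "grip": 0}, {"rot": [0, 0, -0.72], "xyz": [0.011, -0.035, 0.1], "grip": 0}, {"rot": [0, 0, -0.84], "xyz": [0.011, -0.035, 0.1], "grip": 0}, {"rot": [0, 0, -0.93], "xyz": [0.011, -0.035, 0.1], "grip": 0}]'

```text
clock: 2.98
tool_pos: [0.4277, 0.2007, 0.2083]
eef_rot: [0.794, 0.607, -0.001, 0.001]
contact_force: [-0.2, -0.1, 0.6]
opening: 0.996
finger_force: 0.0
```

carry_out --plan '[{"rot": [0, 0, -0.12], "xyz": [0, 0, 0], "grip": 0}, {"rot": [0, 0, -0.24], "xyz": [0, 0, 0], "grip": 0}, {"rot": [0, 0, -0.36], "xyz": [0, 0, 0], "grip": 0}, {"rot": [0, 0, -0.48], "xyz": [0, 0, 0], "grip": 0}, {"rot": [0, 0, -0.6], "xyz": [0, 0, 0], "grip": 0}, {"rot": [0, 0, -0.6], "xyz": [0, 0, 0], "grip": 0}, {"rot": [0, 0, -0.6], "xyz": [0, 0, 0], "grip": 0}, {"rot": [0, 0, -0.6], "xyz": [0, 0, 0], "grip": 0}]'

```text
clock: 3.65
tool_pos: [0.4273, 0.2022, 0.2086]
eef_rot: [0.582, 0.813, -0.0, 0.0]
contact_force: [-0.1, -0.4, 0.1]
opening: 1.003
finger_force: 0.0
```

```bash
python3 look.py w2
```

```text
blue n 290 ell ((319.91021728515625, 171.56387329101562), (92.97026824951172, 94.56062316894531), 167.8772735595703)
blue ctr (0.4237934648990631, 0.20454616844654083) 0.06034604087471962
green 182 [0.00907492 0.03763   ] az 1.3341529685252387
red 43 [-0.02614124 -0.00840519] az -2.8305025655669955
key = 0.281
tool [0.42731716 0.20217599 0.20856723] tool x az [-0.32191842  0.94676697] q [-0.06  0.64 -0.77  2.03  0.66  0.74 -0.91] t 3.65
yrel: tool yaw of x 1.8985515473767474
```

View pics/w2.png

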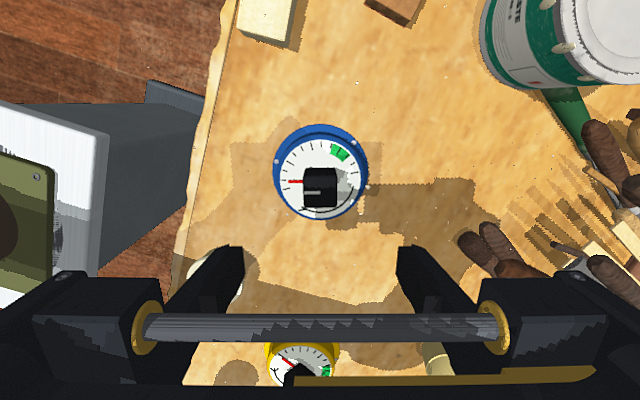

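The blue timer is centred at (320,172), with its key at (320,188) square to the picture; the yellow one is far off at (300,365). Now I descend.

carry_out --plan '[{"rot": [0, 0, 0.015], "xyz": [0.0035, -0.002, 0.035], "grip": 0}, {"rot": [0, 0, 0.015], "xyz": [0.0035, -0.002, 0.07], "grip": 0}, {"rot": [0, 0, 0.015], "xyz": [0.0035, -0.002, 0.1], "grip": 0}, {"rot": [0, 0, 0.015], "xyz": [0.0035, -0.002, 0.125], "grip": 0}, {"rot": [0, 0, 0.015], "xyz": [0.0035, -0.002, 0.145], "grip": 0}, {"rot": [0, 0, 0.015], "xyz": [0.0035, -0.002, 0.156], "grip": 0}, {"rot": [0, 0, 0.015], "xyz": [0.0035, -0.002, 0.156], "grip": 0}, {"rot": [0, 0, 0.015], "xyz": [0.0035, -0.002, 0.156], "grip": 0}]'

```text
clock: 4.37
tool_pos: [0.4237, 0.2061, 0.0524]
eef_rot: [0.586, 0.81, -0.0, 0.0]
contact_force: [-0.4, 0.1, 0.2]
opening: 0.999
finger_force: 0.0
```

carry_out --plan '[{"rot": [0, 0, 0], "xyz": [0, 0, 0], "grip": 255}, {"rot": [0, 0, 0], "xyz": [0, 0, 0], "grip": 255}, {"rot": [0, 0, 0], "xyz": [0, 0, 0], "grip": 255}, {"rot": [0, 0, 0], "xyz": [0, 0, 0], "grip": 255}, {"rot": [0, 0, 0], "xyz": [0, 0, 0], "grip": 255}, {"rot": [0, 0, 0], "xyz": [0, 0, 0], "grip": 255}, {"rot": [0, 0, 0], "xyz": [0, 0, 0], "grip": 255}, {"rot": [0, 0, 0], "xyz": [0, 0, 0], "grip": 255}]' --squeeze 20

```text
clock: 5.03
tool_pos: [0.4242, 0.2063, 0.0526]
eef_rot: [0.586, 0.81, 0.0, 0.0]
contact_force: [8.5, 2.1, -1.0]
opening: 0.42
finger_force: 4.8
```

carry_out --plan '[{"rot": [0, 0, 0], "xyz": [0, 0.0015, 0], "grip": 255}, {"rot": [0, 0, 0], "xyz": [0, 0.0015, 0], "grip": 255}, {"rot": [0, 0, 0], "xyz": [0, 0.0015, 0], "grip": 255}, {"rot": [0, 0, 0], "xyz": [0, 0.0015, 0], "grip": 255}]' --squeeze 20

```text
clock: 5.37
tool_pos: [0.4256, 0.2068, 0.0526]
eef_rot: [0.586, 0.81, 0.0, 0.0]
contact_force: [1.9, -1.1, 1.3]
opening: 0.384
finger_force: 20.0
```

carry_out --plan '[{"rot": [0, 0, 0.1], "xyz": [0, 0, 0], "grip": 255}, {"rot": [0, 0, 0.2], "xyz": [0, 0, 0], "grip": 255}, {"rot": [0, 0, 0.3], "xyz": [0, 0, 0], "grip": 255}, {"rot": [0, 0, 0.4], "xyz": [0, 0, 0], "grip": 255}, {"rot": [0, 0, 0.5], "xyz": [0, 0, 0], "grip": 255}, {"rot": [0, 0, 0.6], "xyz": [0, 0, 0], "grip": 255}, {"rot": [0, 0, 0.7], "xyz": [0, 0, 0], "grip": 255}, {"rot": [0, 0, 0.7], "xyz": [0, 0, 0], "grip": 255}]' --squeeze 30

```text
clock: 6.03
tool_pos: [0.4265, 0.2067, 0.0526]
eef_rot: [0.829, 0.559, 0.001, 0.001]
contact_force: [4.2, -0.1, 0.3]
opening: 0.382
finger_force: 30.0
```

carry_out --plan '[{"rot": [0, 0, 0.1], "xyz": [0, 0, 0], "grip": 255}, {"rot": [0, 0, 0.2], "xyz": [0, 0, 0], "grip": 255}, {"rot": [0, 0, 0.3], "xyz": [0, 0, 0], "grip": 255}, {"rot": [0, 0, 0.36], "xyz": [0, 0, 0], "grip": 255}, {"rot": [0, 0, 0.36], "xyz": [0, 0, 0], "grip": 255}, {"rot": [0, 0, 0.36], "xyz": [0, 0, 0], "grip": 255}]'

```text
clock: 6.53
tool_pos: [0.4269, 0.2065, 0.0527]
eef_rot: [0.915, 0.403, 0.001, 0.0]
contact_force: [6.2, -0.4, -0.5]
opening: 0.384
finger_force: 30.0
```

carry_out --plan '[{"rot": [0, 0, 0], "xyz": [0, 0, 0], "grip": 0}, {"rot": [0, 0, 0], "xyz": [0, 0, 0], "grip": 0}, {"rot": [0, 0, 0], "xyz": [0, 0, 0], "grip": 0}, {"rot": [0, 0, 0], "xyz": [0, 0, 0], "grip": 0}, {"rot": [0, 0, 0], "xyz": [0, 0, 0], "grip": 0}, {"rot": [0, 0, 0], "xyz": [0, 0, 0], "grip": 0}, {"rot": [0, 0, 0], "xyz": [0, 0, 0], "grip": 0}, {"rot": [0, 0, 0], "xyz": [0, 0, 0], "grip": 0}]'

```text
clock: 7.2
tool_pos: [0.425, 0.2066, 0.0525]
eef_rot: [0.915, 0.403, -0.0, 0.0]
contact_force: [0.3, 0.3, -0.1]
opening: 0.965
finger_force: 0.0
```

carry_out --plan '[{"rot": [0, 0, 0], "xyz": [0, 0, -0.03], "grip": 0}, {"rot": [0, 0, 0], "xyz": [0, 0, -0.07], "grip": 0}, {"rot": [0, 0, 0], "xyz": [0, 0, -0.11], "grip": 0}, {"rot": [0, 0, 0], "xyz": [0, 0, -0.15], "grip": 0}, {"rot": [0, 0, 0], "xyz": [0, 0, -0.15], "grip": 0}, {"rot": [0, 0, 0], "xyz": [0, 0, -0.15], "grip": 0}, {"rot": [0, 0, 0], "xyz": [0, 0, -0.15], "grip": 0}]'

```text
clock: 7.78
tool_pos: [0.4249, 0.2059, 0.2022]
eef_rot: [0.915, 0.402, -0.0, 0.0]
contact_force: [-0.4, -0.9, 1.4]
opening: 0.999
finger_force: 0.0
```

```bash
python3 look.py w3
```

```text
blue n 289 ell ((320.875244140625, 175.30516052246094), (94.8304214477539, 95.5508041381836), 39.96602249145508)
blue ctr (0.423051118850708, 0.20438683032989502) 0.06076877936720848
green 188 [0.01057194 0.03763282] az 1.2969316282973304
red 35 [-0.0199989  0.0190014] az 2.3817655682037575
key = 1.315
tool [0.42491099 0.20588598 0.20219727] tool x az [0.67604903 0.73685621] q [-0.22  0.59 -0.52  2.04  0.49  0.63 -1.81] t 7.7833
yrel: tool yaw of x 0.8284086054054105
```

carry_out --plan '[{"rot": [0, 0, -0.12], "xyz": [0.002, 0.0015, 0], "grip": 0}, {"rot": [0, 0, -0.24], "xyz": [0.002, 0.0015, 0], "grip": 0}, {"rot": [0, 0, -0.36], "xyz": [0.002, 0.0015, 0], "grip": 0}, {"rot": [0, 0, -0.48], "xyz": [0.002, 0.0015, 0], "grip": 0}, {"rot": [0, 0, -0.6], "xyz": [0.002, 0.0015, 0], "grip": 0}, {"rot": [0, 0, -0.72], "xyz": [0.002, 0.0015, 0], "grip": 0}, {"rot": [0, 0, -0.84], "xyz": [0.002, 0.0015, 0], "grip": 0}, {"rot": [0, 0, -0.9], "xyz": [0.002, 0.0015, 0], "grip": 0}]'

```text
clock: 8.5
tool_pos: [0.4265, 0.2064, 0.2006]
eef_rot: [0.647, 0.763, -0.002, -0.001]
contact_force: [0.1, 0.8, 0.1]
opening: 0.997
finger_force: 0.0
```

carry_out --plan '[{"rot": [0, 0, -0.12], "xyz": [0, 0, 0], "grip": 0}, {"rot": [0, 0, -0.24], "xyz": [0, 0, 0], "grip": 0}, {"rot": [0, 0, -0.36], "xyz": [0, 0, 0], "grip": 0}, {"rot": [0, 0, -0.48], "xyz": [0, 0, 0], "grip": 0}, {"rot": [0, 0, -0.6], "xyz": [0, 0, 0], "grip": 0}, {"rot": [0, 0, -0.67], "xyz": [0, 0, 0], "grip": 0}, {"rot": [0, 0, -0.67], "xyz": [0, 0, 0], "grip": 0}, {"rot": [0, 0, -0.67], "xyz": [0, 0, 0], "grip": 0}]'

```text
clock: 9.17
tool_pos: [0.4268, 0.2067, 0.2011]
eef_rot: [0.364, 0.932, -0.001, -0.001]
contact_force: [0.4, -0.0, 0.2]
opening: 0.997
finger_force: 0.0
```

```bash
python3 look.py w4
```

```text
blue n 525 ell ((319.21026611328125, 178.5938720703125), (90.67293548583984, 92.59751892089844), 1.2291210889816284)
blue ctr (0.4242789149284363, 0.20441965758800507) 0.060865867882966995
green 183 [0.00862369 0.03769998] az 1.345919908716493
red 45 [-0.01892282  0.01722328] az 2.403178660182665
key = 1.343
tool [0.42681391 0.20667796 0.20111156] tool x az [-0.73549098  0.67753304] q [ 0.03  0.72 -0.96  2.02  0.81  0.84 -0.58] t 9.1667
yrel: tool yaw of x 2.3971884642240058
```

View pics/w4.png

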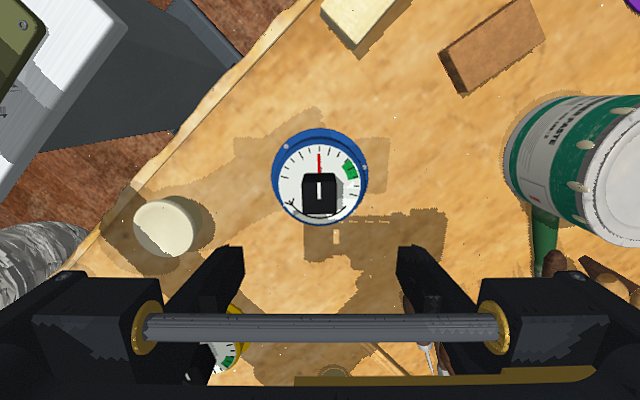

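Pointer at (319,163), about 1.33, so half-way, and the key at (319,192) is square to the fingers. I descend again for the second part-turn.

carry_out --plan '[{"rot": [0, 0, 0], "xyz": [0, 0, 0.035], "grip": 0}, {"rot": [0, 0, 0], "xyz": [0, 0, 0.07], "grip": 0}, {"rot": [0, 0, 0], "xyz": [0, 0, 0.1], "grip": 0}, {"rot": [0, 0, 0], "xyz": [0, 0, 0.125], "grip": 0}, {"rot": [0, 0, 0], "xyz": [0, 0, 0.14], "grip": 0}, {"rot": [0, 0, 0], "xyz": [0, 0, 0.148], "grip": 0}, {"rot": [0, 0, 0], "xyz": [0, 0, 0.148], "grip": 0}, {"rot": [0, 0, 0], "xyz": [0, 0, 0.148], "grip": 0}]'

```text
clock: 9.88
tool_pos: [0.4272, 0.2071, 0.0541]
eef_rot: [0.363, 0.932, -0.001, -0.0]
contact_force: [-0.4, -0.3, 1.2]
opening: 0.997
finger_force: 0.0
```

carry_out --plan '[{"rot": [0, 0, 0], "xyz": [0, 0, 0], "grip": 255}, {"rot": [0, 0, 0], "xyz": [0, 0, 0], "grip": 255}, {"rot": [0, 0, 0], "xyz": [0, 0, 0], "grip": 255}, {"rot": [0, 0, 0], "xyz": [0, 0, 0], "grip": 255}, {"rot": [0, 0, 0], "xyz": [0, 0, 0], "grip": 255}, {"rot": [0, 0, 0], "xyz": [0, 0, 0], "grip": 255}, {"rot": [0, 0, 0], "xyz": [0, 0, 0], "grip": 255}, {"rot": [0, 0, 0], "xyz": [0, 0, 0], "grip": 255}]' --squeeze 20

```text
clock: 10.55
tool_pos: [0.4272, 0.2065, 0.0545]
eef_rot: [0.363, 0.932, -0.001, -0.0]
contact_force: [-6.6, -6.4, 4.6]
opening: 0.421
finger_force: 4.6
```

carry_out --plan '[{"rot": [0, 0, 0], "xyz": [0, 0, 0], "grip": 255}, {"rot": [0, 0, 0], "xyz": [0, 0, 0], "grip": 255}, {"rot": [0, 0, 0], "xyz": [0, 0, 0], "grip": 255}]' --squeeze 30

```text
clock: 10.8
tool_pos: [0.4262, 0.2054, 0.0544]
eef_rot: [0.363, 0.932, -0.002, -0.0]
contact_force: [-4.0, -3.4, 5.1]
opening: 0.38
finger_force: 30.0
```

Gripped with small forces. Winding about 1.06.

carry_out --plan '[{"rot": [0, 0, 0.1], "xyz": [0, 0, 0], "grip": 255}, {"rot": [0, 0, 0.2], "xyz": [0, 0, 0], "grip": 255}, {"rot": [0, 0, 0.3], "xyz": [0, 0, 0], "grip": 255}, {"rot": [0, 0, 0.4], "xyz": [0, 0, 0], "grip": 255}, {"rot": [0, 0, 0.5], "xyz": [0, 0, 0], "grip": 255}, {"rot": [0, 0, 0.6], "xyz": [0, 0, 0], "grip": 255}, {"rot": [0, 0, 0.7], "xyz": [0, 0, 0], "grip": 255}, {"rot": [0, 0, 0.7], "xyz": [0, 0, 0], "grip": 255}]'

```text
clock: 11.47
tool_pos: [0.4261, 0.2054, 0.0544]
eef_rot: [0.662, 0.75, -0.002, 0.0]
contact_force: [-3.6, -3.6, 4.9]
opening: 0.383
finger_force: 30.0
```

carry_out --plan '[{"rot": [0, 0, 0.1], "xyz": [0, 0, 0], "grip": 255}, {"rot": [0, 0, 0.2], "xyz": [0, 0, 0], "grip": 255}, {"rot": [0, 0, 0.3], "xyz": [0, 0, 0], "grip": 255}, {"rot": [0, 0, 0.37], "xyz": [0, 0, 0], "grip": 255}, {"rot": [0, 0, 0.37], "xyz": [0, 0, 0], "grip": 255}, {"rot": [0, 0, 0.37], "xyz": [0, 0, 0], "grip": 255}]'

```text
clock: 11.97
tool_pos: [0.4261, 0.2054, 0.0544]
eef_rot: [0.787, 0.617, -0.002, 0.001]
contact_force: [-3.7, -3.9, 4.5]
opening: 0.383
finger_force: 30.0
```

carry_out --plan '[{"rot": [0, 0, 0], "xyz": [0, 0, 0], "grip": 0}, {"rot": [0, 0, 0], "xyz": [0, 0, 0], "grip": 0}, {"rot": [0, 0, 0], "xyz": [0, 0, 0], "grip": 0}, {"rot": [0, 0, 0], "xyz": [0, 0, 0], "grip": 0}, {"rot": [0, 0, 0], "xyz": [0, 0, 0], "grip": 0}, {"rot": [0, 0, 0], "xyz": [0, 0, 0], "grip": 0}, {"rot": [0, 0, 0], "xyz": [0, 0, 0], "grip": 0}, {"rot": [0, 0, 0], "xyz": [0, 0, 0], "grip": 0}]'

```text
clock: 12.63
tool_pos: [0.4277, 0.2071, 0.0545]
eef_rot: [0.787, 0.617, 0.0, 0.0]
contact_force: [0.1, 0.3, 0.0]
opening: 0.968
finger_force: 0.0
```

carry_out --plan '[{"rot": [0, 0, 0], "xyz": [0, 0, -0.03], "grip": 0}, {"rot": [0, 0, 0], "xyz": [0, 0, -0.07], "grip": 0}, {"rot": [0, 0, 0], "xyz": [0, 0, -0.11], "grip": 0}, {"rot": [0, 0, 0], "xyz": [0, 0, -0.15], "grip": 0}, {"rot": [0, 0, 0], "xyz": [0, 0, -0.15], "grip": 0}, {"rot": [0, 0, 0], "xyz": [0, 0, -0.15], "grip": 0}, {"rot": [0, 0, 0], "xyz": [0, 0, -0.15], "grip": 0}]'

```text
clock: 13.22
tool_pos: [0.4274, 0.2062, 0.2041]
eef_rot: [0.787, 0.616, -0.0, 0.0]
contact_force: [-1.1, -0.5, -0.4]
opening: 0.999
finger_force: 0.0
```

```bash
python3 look.py w5; python3 -c "
import cv2;a=cv2.imread('pics/w5.png');cv2.imwrite('pics/w5c.png',cv2.resize(a[115:245,255:385],(520,520),interpolation=cv2.INTER_CUBIC))"
```

```text
blue n 271 ell ((319.0498962402344, 175.97000122070312), (94.28861236572266, 95.28697967529297), 176.1764678955078)
blue ctr (0.4229819178581238, 0.20442049205303192) 0.06085120141506195
green 171 [0.01049679 0.03794395] az 1.3009067016115765
red 39 [0.00630513 0.02599308] az 1.3328230830419376
key = 2.368
tool [0.42744093 0.206245   0.20410095] tool x az [0.24012314 0.97074174] q [-0.05  0.66 -0.8   2.03  0.7   0.75 -1.53] t 13.2167
yrel: tool yaw of x 1.3283034602317554
```

View pics/w5c.png

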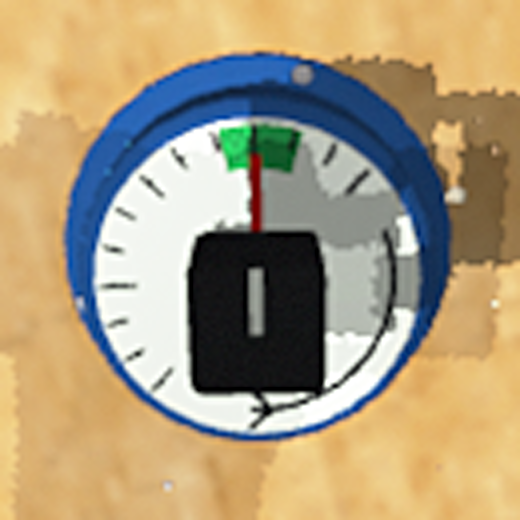

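The pointer tip at (256,155) stands in the middle of the green band at (258,148). The gripper is open and clear.

```bash
python3 -c "
from plant import r
print(r.finish_job())"
```

```text
the job is handed in; nothing more can be done
None
```

I wound the blue timer in two part-turns, letting go about half-way; its pointer stands at about 2.37, inside the green band. The gripper is open and clear, the yellow timer was not touched, and the job was handed in at about 13 s.

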